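Seat a splined gear on a gearhead shaft and keep it pressed against its spring

ROBOT

A 6-joint arm with a two-finger parallel gripper is mounted at the origin on a cart in front of the work surface, level with it; the furniture and walls round the work are solid. World frame = base frame: x ahead of the robot, y to its left, z up, the work surface at z = 0. Lengths are in m, angles in rad, forces in N, time in s.
With the tool pointing down it reaches from about 0.3 to 0.775 m from the base axis. Payload 14.6 kg.
Tool frame: the origin (TCP) lies on the centre line of the jaws, within the pads' length; the fingertips stand 22 mm ahead of it and the grasp point (between the pads) lies 3 mm ahead of it; z points along the fingers, y is the line along which they close (so a half turn about z gives the same grasp; the last joint's range is limited). The gripper opens to 94 mm and grips with 3 to 60 N. Pads are 16 mm wide; open, the fingers measure 119 mm over their backs; the gripper's body (75 mm by 177 mm) begins 78 mm behind the grasp point.
Start: joints at [1.161, 0.3, 1.521, -0, 1.321, -0.067], TCP at [0.185, 0.518, 0.193] pointing down, gripper open.
Joint ranges: [-3.03, 3.03], [-0.79, 2.21], [0.23, 2.52], [-1.04, 4.18], [0, 3.07], [-2.55, 2.55]. Speed limits (rad/s): [2.22, 2.22, 2.57, 3.14, 3.14, 3.14].

INTERFACE

Orientations are given as a unit quaternion [w, x, y, z].
In Python, from rig import monitor, eyes, ctrl gives the robot as it stands.
- The arm moves only by the tool jog_arm, never from a script. Its arguments are lists of equal length, an entry for each row: "slide": the shift along the tool's x, y, z as a fraction of full scale, a list of three; "yaw": the turn about the tool's z as a fraction of full scale. A call has 1 to 12 rows; each row is the pose to reach, as a shift and turn from the pose commanded when the call began, along the tool's axes at that moment; what a row does not reach only later rows make up. Full scale, the value 1, is 0.1 m for a shift and 2 rad for a turn. A row lasts 1/8 s, in which the tool goes at most 62.5 mm and 10.7 degrees, less where a joint would pass 70% of its speed; a pose out of reach is approached as far as the arm can. A call with a number of a shift or a turn outside -1 to 1 is refused whole. A call with a gripper value outside its range is refused whole. "claw" is the finger opening in mm, from 0 to 94, set as the call begins (left out, the last holds). The fingers move at their own pace and stop on an object; the grip force is fixed at half the most. Time passes only in rows, so rows that repeat a pose let the fingers close. It gives the time, the measured TCP pose, the force, the opening and the grip force at its end, in the units of the state.
- monitor.state(): the state, without advancing time (a new reading comes with each control period).
- eyes.capture(name): name is "scene" or "top" or "wrist"; returns a dict with "img" (400x640x3 uint8, red, green, blue), "fov_y" (degrees; the focal length in pixels is half the picture's height over the tangent of half this angle, whatever the lens; pixels are square), "cx", "cy" (the principal point, pixels), "k1" (the pictures are not rectified: a ray, as slopes to the right and down, at radius r is drawn at 1 + k1 r^2 times it, then the intrinsics apply), "rvec" (rotation vector, rad) and "tvec" (3), from world to camera coordinates, as OpenCV has them. Camera axes: x right, y down, z forward; pixel columns grow to the right and rows downward; lengths in m; the calibration is good to about 2 mm. A picture is of the moment at which its call begins. There is no depth.
- ctrl.hand_in(): hands the job in; it is judged then, once.
The state is a dict: "clock": time; "qpos": joint angles; "dq": joint speeds; "joint_torque": joint torques, N m; "tcp_pos": TCP position; "orientation": TCP orientation; "force": force on the tool from outside, world axes, zero at the start; "torque": the same for the moment, N m; "width": finger opening in m; "gripper_force": force on a finger pad.
Only numpy, scipy, OpenCV 4.12 (cv2) and the standard library are available. Lean on these libraries where they do the work, as an engineer would, in place of code of your own. Each camera call takes 0.05 s, during which the arm holds its last target. There are 200 camera calls.

TASK

Lift the gear with the square hub out of the tray, turn it so that the four slots of its bore mesh with the four splines of the upright shaft on the gearhead, and slide it down and press it fully home against the spring collar, until the collar stops. Leave the gear with the round hub in the tray. Finish while still holding the gear down: the spring pushes it up again if you let go, so keep it pressed and do not release it.

Things in the scene. Friction and masses are not known exactly. Their poses are not given: they have to be found in the camera images.
- gear_center (a point): Gear to fit, bare steel, lying flat in the tray, hub up, 38 mm tall, 0.18 kg: disc 56 mm across, 10 thick, on it a square hub 28x28 mm, 28 tall. Cross-shaped bore right through: 4 slots 6.5 mm wide reaching 9.5 mm from the axis, square to the hub's flat sides. Point: on the axis, 19 mm above the underside, 9 above the disc's top; z up, x, y along slots, square to the flats. Any quarter turn fits.
- plain_gear_center (a point): The other gear in the tray, to be left there: same steel, same disc and height, but a round hub 28 mm in diameter and a round bore of 14 mm. This point is on its axis, 19 mm above its underside. Which end of the tray holds which gear varies.
- tray_in (a point): Shallow grey open tray, fixed to the bench, 92 x 184 mm outside, on four 8 mm feet, rim 32 mm above the bench, walls and floor 3 mm thick. This point is the centre of its inner floor, 11 mm above the bench; x runs across the tray, y along its long side, z up. The gears lie on the floor about 40 mm either side of this point along y.
- shaft_tip (a point): Centre of the top end of the gearhead's upright splined shaft, 58 mm above the bench; fixed, does not turn. 4 splines in a cross, 4.5 mm wide, reaching 8.5 mm from the axis (1 mm of play all round in the gear's bore), top chamfered 2.5 mm. z up, x and y along the splines. With the gear fully home its centre point is 1 mm below this point, its underside 20 mm below it.
- drive_unit: The gearhead that carries the shaft, grey, fixed to the bench: round flange 74 mm across and 8 mm thick, on it a round body 54 mm across, its top 35 mm above the bench. Origin: on the shaft's axis, at the underside; z up, x and y along the splines.
- collar (a joint): Dark steel spring collar, a ring 32 mm across (bore 21) round the foot of the shaft; the gear's underside lands on it. In m: 0 = up and free, its top 45 mm above the bench, 13 below the shaft's tip; 0.007 = pressed down to its stop, its top 38 mm above the bench. The spring pushes up with about 5 N at 0, 10 N at 0.007.
Things that resemble listed ones, but are neither listed nor needed, are in the scene too. Leave any green or orange look-alike of the part that bears gear_center alone.

How it is judged:
By the outcome, as a careful person would: the job done as asked, in the order asked, and still so for the second after the job is handed in, while the arm keeps its last pose, push and grip.
It also fails if it takes over 38 s, if anything falls off the work surface, if the arm or the gripper's body presses on something with over 40 N, if the wrist force passes 120 N, or if a joint passes its speed limit or range.

## Working session

There is one attempt and no reset: what is moved stays moved. The work goes in short steps, Python scripts to look and compute and a tool call to move; the robot and the scene stay as the last step left them, time stands still between calls to the robot, and variables do not carry over. Pictures are saved under pics/ and viewed, at most 10 in all, crops included, and the job is handed in when it is done.

Besides the shell and the picture viewer there is one more tool, called after "Request:" as name(argument=value, ...) on one line, values as JSON. jog_arm: Moves the arm, as the interface text tells. Its arguments: {"type":"object","properties":{"slide":{"type":"array"},"yaw":{"type":"array"},"claw":{"type":"number"}},"required":["slide","yaw"]}

```bash
ls; mkdir -p pics; cat > h.py <<'E'
import numpy as np, cv2, pickle, sys
from rig import monitor, eyes, ctrl
def cap(name, tag):
    d=eyes.capture(name); pickle.dump(d,open(f'{tag}.pkl','wb'))
    cv2.imwrite(f'pics/{tag}.png',cv2.cvtColor(d['img'],cv2.COLOR_RGB2BGR)); return d
def load(tag): return pickle.load(open(f'{tag}.pkl','rb'))
def K(d):
    f=200/np.tan(np.radians(d['fov_y'])/2); return np.array([[f,0,d['cx']],[0,f,d['cy']],[0,0,1.]]), np.array([d['k1'],0,0,0.])
def w(d,uv,z):
    k,D=K(d); uv=np.array(uv,float).reshape(-1,1,2)
    p=cv2.undistortPoints(uv,k,D)[:,0]
    R=cv2.Rodrigues(np.array(d['rvec'],float))[0]; t=np.array(d['tvec'],float).ravel()
    r=np.c_[p,np.ones(len(p))]@R; c=-R.T@t
    return c+r*((z-c[2])/r[:,2])[:,None]
def px(d,P):
    k,D=K(d); return cv2.projectPoints(np.array(P,float).reshape(-1,1,3),np.array(d['rvec'],float),np.array(d['tvec'],float),k,D)[0][:,0]
E
python3 - <<'E'
from h import *
a=cap('scene','s0'); b=cap('top','t0'); c=cap('wrist','w0')
print(monitor.state()); print(a['fov_y'],b['fov_y'],c['fov_y'])
cv2.imwrite('pics/all.png',cv2.cvtColor(np.vstack([np.hstack([a['img'],b['img']])]),cv2.COLOR_RGB2BGR)[:,:] )
E
```

```text
pics
{'clock': 0.15, 'qpos': array([ 1.16143521e+00,  3.00330995e-01,  1.52140600e+00,  2.35291031e-06,
        1.32072326e+00, -6.66258466e-02]), 'dq': array([-5.87317123e-04, -1.35187227e-03, -2.37507937e-03,  6.38029023e-06,
       -3.75136231e-04,  1.81567385e-03]), 'joint_torque': array([ 1.21263449e-03, -5.31962693e+01, -3.52814770e+01,  7.08836317e-02,
        2.36669584e-02, -8.33348213e-05]), 'tcp_pos': array([0.18476938, 0.51781769, 0.19213726]), 'orientation': array([-1.03378441e-04,  1.70530384e-01,  9.85352323e-01, -4.21308385e-04]), 'force': array([-0.34209239, -0.26799878,  0.4920176 ]), 'torque': array([-0.03953636, -0.05383752,  0.01699294]), 'gripper_force': 0.0, 'width': 0.09386644179894342}
44.610720939429946 46.29247671655234 59.62466627931201
```

View pics/t0.png

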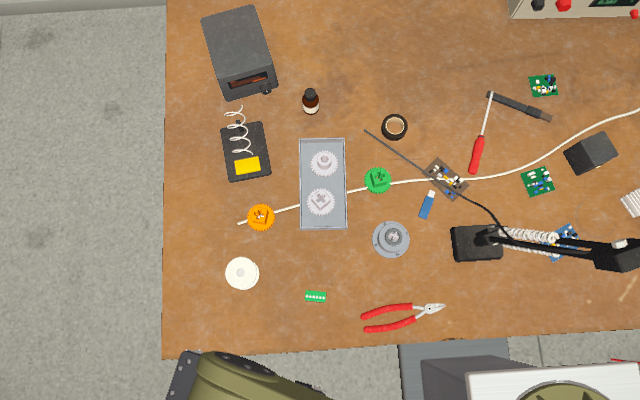

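View pics/s0.png

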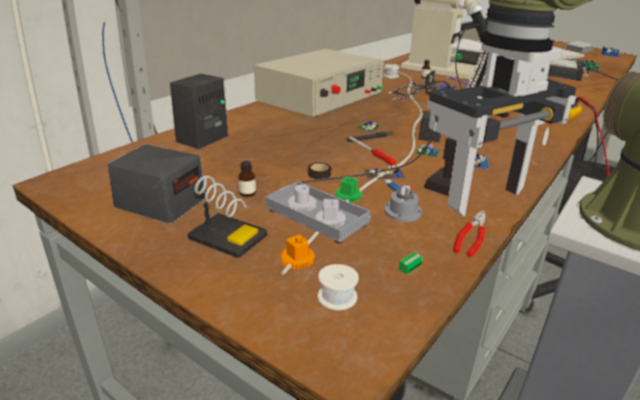

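The top view shows the tray with its rim around (323,184). It holds a grey gear at (323,163) with what looks like a round hub, and a grey gear at (320,202) with a cross bore. The look-alikes are green at (377,180) and orange at (260,217), and the gearhead is at (391,238). The square-hub steel gear at (320,202) looks like the one meant, so I'll confirm it in a crop.

```bash
python3 - <<'E'
from h import *
b=load('t0'); 
cv2.imwrite('pics/c1.png',cv2.resize(cv2.cvtColor(b['img'][130:270,290:420],cv2.COLOR_RGB2BGR),None,fx=4,fy=4,interpolation=cv2.INTER_CUBIC))
print(w(b,[[320,202],[323,163],[391,238],[323,184]],.05))
print('tray corners',w(b,[[299,138],[344,138],[347,229],[300,229]],.032))
d=load('w0'); print(px(d,w(b,[[320,202],[323,163],[391,238]],.05)))
E
```

```text
[[0.48262622 0.4141813  0.05      ]
 [0.55993333 0.40343643 0.05      ]
 [0.40509897 0.28611051 0.05      ]
 [0.51771747 0.40617703 0.05      ]]
tray corners [[0.6214629  0.4477953  0.032     ]
 [0.61553816 0.35751351 0.032     ]
 [0.43043249 0.36571358 0.032     ]
 [0.43621339 0.45566981 0.032     ]]
[[323.89842104 432.85106903]
 [336.13398549 478.66233123]
 [201.71876437 412.57583474]]
```

View pics/c1.png

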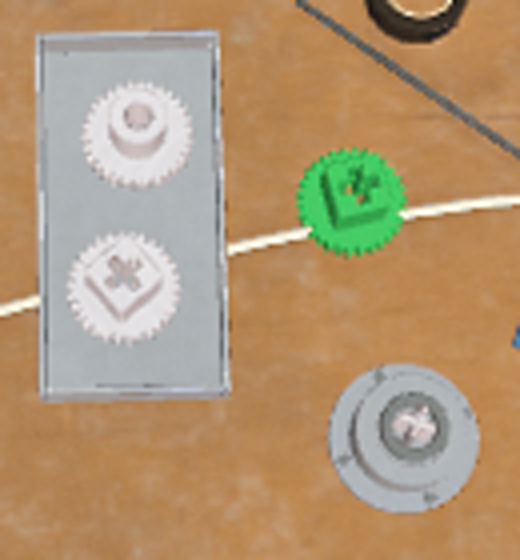

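View pics/w0.png

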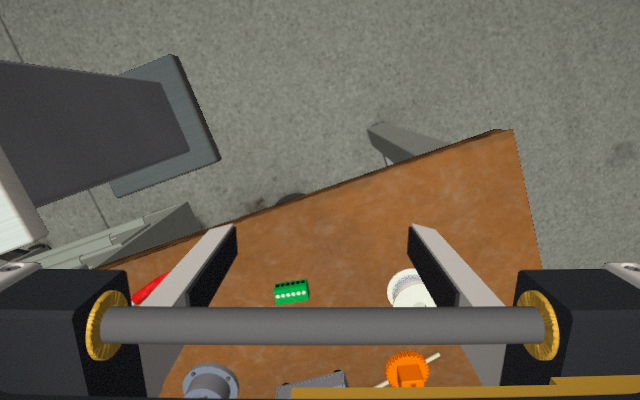

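The crop confirms it. The lower gear in the tray, at full-image pixel (320.5,200), is bare steel with a square hub and cross bore. The upper one at (324,161) has a round hub and bore. The shaft tip is near (393,237). The wrist view sees mostly the area behind the gripper, so I'll work out that camera's geometry next.

```bash
python3 - <<'E'
from h import *
from scipy.spatial.transform import Rotation as Ro
d=load('w0'); b=load('t0')
q=np.array([-1.03378441e-04,  1.70530384e-01,  9.85352323e-01, -4.21308385e-04]);T=np.array([0.18476938, 0.51781769, 0.19213726])
Rt=Ro.from_quat(np.r_[q[1:],q[0]]).as_matrix()
R=cv2.Rodrigues(np.array(d['rvec'],float))[0]; c=-R.T@np.array(d['tvec'],float).ravel()
print('cam in tool',Rt.T@(c-T)); print('cam axes in tool\n',(R@Rt).round(3))
print('tool axes world\n',Rt.round(3))
print('grasp pt px',px(d,[T+Rt@[0,0,.003],T+Rt@[0,0,.022]]))
g=w(b,[[320.8,199.5]],.049);s=w(b,[[393,237]],.058);print(g,s)
# hub corners from crop (4x)
print(w(b,np.array([[123,247],[161,281],[124,311],[85,279]])/4+[290,130],.049))
E
```

```text
cam in tool [ 7.14522620e-02 -1.24375196e-04 -1.91721217e-01]
cam axes in tool
 [[ 0.     1.    -0.001]
 [-0.968  0.    -0.249]
 [-0.249  0.001  0.968]]
tool axes world
 [[-0.942  0.336 -0.   ]
 [ 0.336  0.942 -0.001]
 [ 0.    -0.001 -1.   ]]
grasp pt px [[321.90413986 228.93579431]
 [321.88904882 218.7280818 ]]
[[0.48765309 0.41233721 0.049     ]] [[0.40556972 0.28348655 0.058     ]]
[[0.5029044  0.41146008 0.049     ]
 [0.48502016 0.39443316 0.049     ]
 [0.47153221 0.41298479 0.049     ]
 [0.4883404  0.43056629 0.049     ]]
```

Request:
jog_arm(slide=[[-0.5, 0, 0], [-1, 0, 0], [-1, 0, 0]], yaw=[0, 0, 0])

```text
clock: 0.52
tcp_pos: [0.2813, 0.4832, 0.1921]
orientation: [-0.0, 0.172, 0.985, -0.0]
force: [-0.0, 0.9, 0.1]
width: 0.094
gripper_force: 0.0
```

Request:
jog_arm(slide=[[-0.5, 0, 0], [-1, 0, 0], [-1, 0, 0]], yaw=[0, 0, 0])

```text
clock: 0.9
tcp_pos: [0.3747, 0.4499, 0.192]
orientation: [-0.0, 0.172, 0.985, -0.0]
force: [-0.5, 0.0, -0.2]
width: 0.0938
gripper_force: 0.0
```

Request:
jog_arm(slide=[[-0.5, 0, 0.1], [-1, 0.01, 0.2], [-1, 0.02, 0.2], [-1, 0.02, 0.2]], yaw=[0.07, 0.14, 0.218, 0.218])

```text
clock: 1.4
tcp_pos: [0.467, 0.4198, 0.1723]
orientation: [-0.0, 0.379, 0.925, -0.0]
force: [0.0, -0.3, 0.3]
width: 0.094
gripper_force: 0.0
```

```bash
python3 - <<'E'
from h import *
d=cap('wrist','w1'); print(monitor.state()['tcp_pos'],monitor.state()['orientation'])
print(px(d,[[.487,.412,.049],[.405,.284,.058]]))
E
```

```text
[0.46693669 0.41992258 0.1725728 ] [-1.49149009e-04  3.77506535e-01  9.26006908e-01 -1.67743613e-05]
[[330.56531005 204.53274592]
 [172.65100384 238.99110979]]
```

View pics/w1.png

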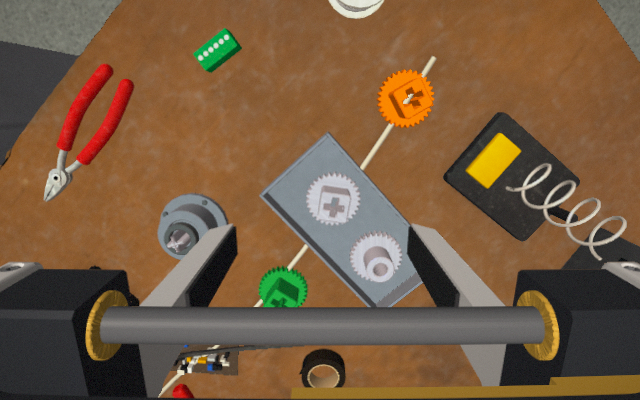

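In this view the square-hub gear's cross is at about (334,205), against (330,204) predicted. The shaft tip is at about (180,238), partly beside the left finger. I'll enlarge both to read their angles.

```bash
python3 - <<'E'
from h import *
i=cv2.cvtColor(load('w1')['img'],cv2.COLOR_RGB2BGR)
A=cv2.resize(i[165:235,300:370],None,fx=5.5,fy=5.5,interpolation=cv2.INTER_CUBIC);B=cv2.resize(i[203:273,150:220],None,fx=5.5,fy=5.5,interpolation=cv2.INTER_CUBIC)
cv2.imwrite('pics/c2.png',np.hstack([A,B]))
E
```

```text
(no output)
```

View pics/c2.png

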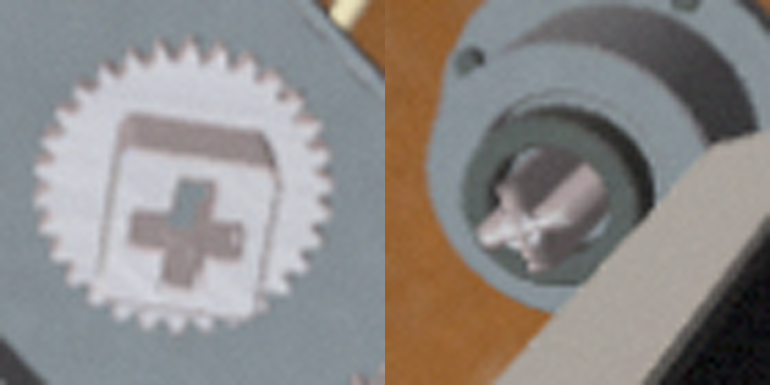

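```bash
python3 - <<'E'
from h import *
d=load('w1')
f=lambda a,o:np.array(a)/5.5+o
P=w(d,f([[188,232],[197,180],[180,285],[130,228],[243,240]],[300,165]),.049)
C=w(d,f([[122,147],[277,182],[265,318],[97,305]],[300,165]),.049)
ang=lambda v:np.degrees(np.arctan2(v[1],v[0]))
print(P,ang(P[1]-P[2]),np.linalg.norm(P[1]-P[2]),ang(P[4]-P[3]),np.linalg.norm(P[4]-P[3]))
print(C.mean(0),[ (ang(C[(i+1)%4]-C[i]),np.linalg.norm(C[(i+1)%4]-C[i])) for i in range(4)])
S=w(d,f([[147,228],[95,235],[152,268],[115,195]],[150,203]),.057);print(S,[ang(s-S[0]) for s in S[1:]])
from scipy.spatial.transform import Rotation as Ro
q=monitor.state()['orientation'];Rt=Ro.from_quat(np.r_[q[1:],q[0]]).as_matrix();print(Rt.round(4),ang(Rt[:,1]))
dl=P[0]-monitor.state()['tcp_pos'];print(Rt.T@dl)
E
```

```text
[[0.49124742 0.41262033 0.049     ]
 [0.48569323 0.4201107  0.049     ]
 [0.49713241 0.40502028 0.049     ]
 [0.48378097 0.40604188 0.049     ]
 [0.4988815  0.4183474  0.049     ]] 127.16366032890164 0.01893609042278736 39.17682125840708 0.019479520092729644
[0.49239295 0.41206157 0.049     ] [(np.float64(32.39429767730801), np.float64(0.027052970188976826)), (np.float64(-48.21180307741398), np.float64(0.02444042874701418)), (np.float64(-139.1741804334701), np.float64(0.029181895441184495)), (np.float64(126.77635753888265), np.float64(0.02847477262671587))]
[[0.41122148 0.28187078 0.057     ]
 [0.40570269 0.27434873 0.057     ]
 [0.41658836 0.27670003 0.057     ]
 [0.40345482 0.28262234 0.057     ]] [np.float64(-126.26677613452632), np.float64(-43.93367910903606), np.float64(174.47283357189215)]
[[-7.150e-01  6.991e-01 -3.000e-04]
 [ 6.991e-01  7.150e-01  1.000e-04]
 [ 3.000e-04 -1.000e-04 -1.000e+00]] 45.641366568049555
[-0.02251954  0.01179359  0.12356518]
```

Request:
jog_arm(slide=[[-0.225, 0.118, 0.3], [-0.225, 0.118, 0.7], [-0.225, 0.118, 0.8], [-0.225, 0.118, 0.8]], yaw=[0.062, 0.062, 0.062, 0.062], claw=52)

```text
clock: 1.95
tcp_pos: [0.4918, 0.4123, 0.0932]
orientation: [0.0, 0.435, 0.9, 0.0]
force: [0.4, -0.5, 0.2]
width: 0.0572
gripper_force: 0.0
```

```bash
python3 - <<'E'
from h import *
d=cap('wrist','w2'); s=monitor.state(); print(s['tcp_pos'],s['width'])
print(px(d,[[.4912,.4126,.049]]))
i=cv2.cvtColor(d['img'],cv2.COLOR_RGB2BGR)
cv2.imwrite('pics/c3.png',cv2.resize(i[130:310,200:440],None,fx=3,fy=3,interpolation=cv2.INTER_CUBIC))
E
```

```text
[0.49231788 0.41249162 0.09415836] 0.05396075212096452
[[320.85556353 208.01521111]]
```

View pics/c3.png

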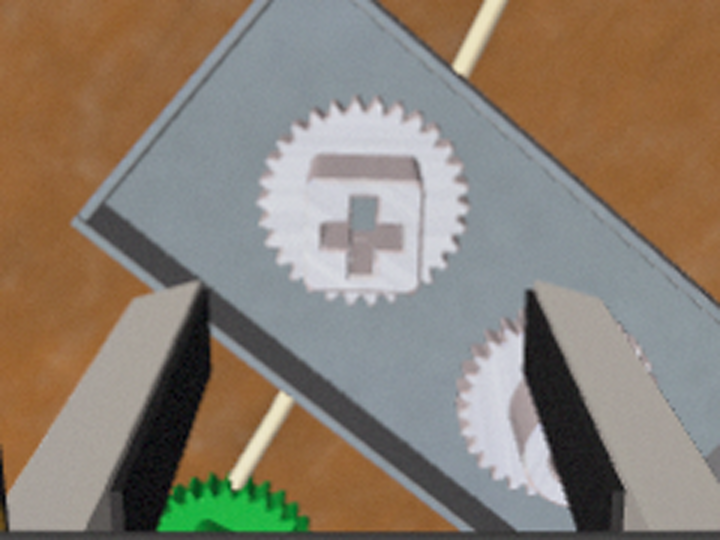

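The cross centre is at (320.3,208.3), within a pixel of the prediction, and the jaws are parallel to the flats. I'll go down and grip.

Request:
jog_arm(slide=[[0, 0, 0.25], [0, 0, 0.4], [0, 0, 0.47], [0, 0, 0.47], [0, 0, 0.47]], yaw=[0, 0, 0, 0, 0])

```text
clock: 2.62
tcp_pos: [0.4928, 0.4119, 0.0465]
orientation: [0.0, 0.436, 0.9, 0.001]
force: [-0.5, 0.1, 0.8]
width: 0.0521
gripper_force: 0.0
```

Request:
jog_arm(slide=[[0, 0, 0], [0, 0, 0], [0, 0, 0], [0, 0, 0], [0, 0, 0], [0, 0, 0]], yaw=[0, 0, 0, 0, 0, 0], claw=20)

```text
clock: 3.38
tcp_pos: [0.4924, 0.4116, 0.0455]
orientation: [-0.0, 0.436, 0.9, -0.0]
force: [0.1, 0.2, 0.1]
width: 0.0198
gripper_force: 0.0
```

The fingers closed to 20 mm with no force, so there's no grip. I'll look.

```bash
python3 - <<'E'
from h import *
d=cap('wrist','w3'); s0=cap('scene','s3'); s=monitor.state(); print(s['tcp_pos'],s['width'],s['gripper_force'],s['force'])
i=cv2.cvtColor(d['img'],cv2.COLOR_RGB2BGR);j=cv2.cvtColor(s0['img'],cv2.COLOR_RGB2BGR)
T=np.array(s['tcp_pos']);u=px(s0,[T])[0].astype(int);print(u)
A=cv2.resize(i[130:330,200:440],(480,400));B=cv2.resize(j[max(0,u[1]-80):u[1]+40,u[0]-45:u[0]+45],(300,400))
cv2.imwrite('pics/c4.png',np.hstack([A,B]))
E
```

```text
[0.492386   0.41161313 0.04554199] 0.019811355819080674 0.0 [ 1.13777871 -0.62885284 -0.07470203]
[330 203]
```

View pics/c4.png

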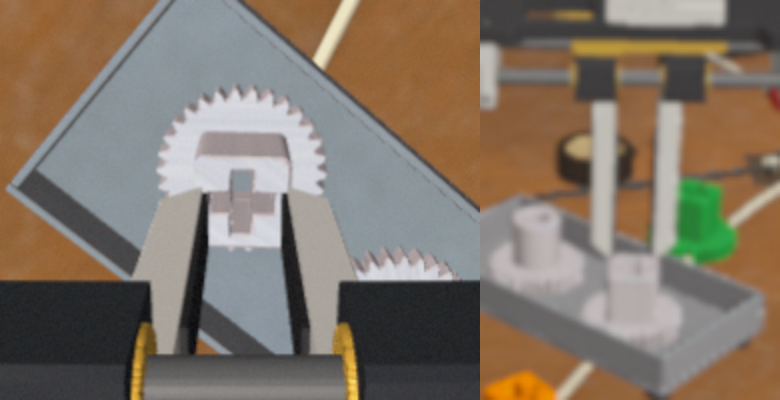

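The wrist crop shows the fingertips in front of the hub, around (322,227). The scene crop shows them at hub-top level, around (331,199), so the fingers closed above or beside the hub. I'll triangulate the tips.

```bash
python3 - <<'E'
from h import *
from scipy.spatial.transform import Rotation as Ro
s=monitor.state();q=s['orientation'];Rt=Ro.from_quat(np.r_[q[1:],q[0]]).as_matrix();T=s['tcp_pos']
a=load('w3');b=load('s3')
for z in (.02,.03,.04,.05,.06,.07):
    p=w(a,[[322,227]],z)[0];r=w(b,[[331.5,199.3]],z)[0]
    print(z,p,r,(Rt.T@(p-T))[:2].round(4),(Rt.T@(r-T))[:2].round(4))
# hub top centre in scene & expectation
print(px(b,[[.4912,.4126,.049],[.4912,.4126,.021]]))
# expected tip inner corners (x=+-8,y=+-10,z=22)
for zz in (.022,.003,-.01):
  P=[T+Rt@[x,y,zz] for x in(.008,-.008) for y in(-.010,.010)]
  print(zz,px(a,P).round(1).tolist(),px(b,P).round(1).tolist())
i=b['img'];cv2.imwrite('pics/c5.png',cv2.resize(cv2.cvtColor(i[140:240,270:390],cv2.COLOR_RGB2BGR),None,fx=6,fy=6,interpolation=cv2.INTER_CUBIC))
E
```

```text
0.02 [0.4969657  0.40657573 0.02      ] [0.5261629  0.36001326 0.02      ] [-0.0068  0.0005] [-0.0614 -0.0054]
0.03 [0.49472664 0.40939927 0.03      ] [0.51561929 0.37486386 0.03      ] [-0.0032  0.0005] [-0.0432 -0.0045]
0.04 [0.49248758 0.41222281 0.04      ] [0.50507568 0.38971446 0.04      ] [0.0004 0.0005] [-0.0251 -0.0036]
0.05 [0.49024852 0.41504635 0.05      ] [0.49453208 0.40456506 0.05      ] [0.004  0.0004] [-0.0069 -0.0027]
0.06 [0.48800946 0.41786988 0.06      ] [0.48398847 0.41941566 0.06      ] [0.0076 0.0004] [ 0.0113 -0.0018]
0.07 [0.4857704  0.42069342 0.07      ] [0.47344486 0.43426626 0.07      ] [0.0112 0.0004] [ 0.0295 -0.0008]
[[330.34601522 201.97575006]
 [329.89721237 215.16671494]]
0.022 [[305.6, 207.0], [336.9, 207.0], [305.9, 230.6], [336.7, 230.6]] [[335.3, 215.8], [324.4, 215.7], [335.0, 211.4], [324.3, 211.3]]
0.003 [[304.2, 216.2], [338.3, 216.3], [304.5, 241.7], [338.0, 241.7]] [[335.7, 206.9], [324.7, 206.8], [335.3, 202.6], [324.5, 202.5]]
-0.01 [[303.0, 223.6], [339.4, 223.6], [303.4, 250.6], [339.0, 250.6]] [[335.9, 200.6], [324.9, 200.5], [335.6, 196.4], [324.7, 196.3]]
```

View pics/c5.png

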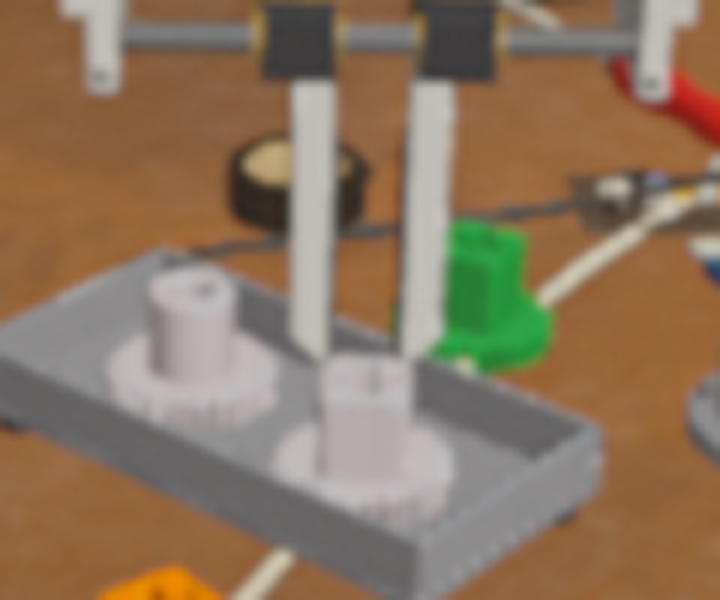

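Both views put the tips at about z = 0.056, some 33 mm higher than the stated tool geometry gives, so the fingers closed above the hub. I'll reopen, go down with force checks and use contact with the disc top (z = 0.021) to calibrate the tips.

Request:
jog_arm(slide=[[0, 0, 0], [0, 0, 0], [0, 0, 0], [0, 0, 0], [0, 0, 0.1], [0, 0, 0.2], [0, 0, 0.25], [0, 0, 0.25]], yaw=[0, 0, 0, 0, 0, 0, 0, 0], claw=52)

```text
clock: 4.47
tcp_pos: [0.4922, 0.4115, 0.0199]
orientation: [-0.0, 0.436, 0.9, -0.0]
force: [-0.6, -0.7, 0.0]
width: 0.0521
gripper_force: 0.0
```

```bash
python3 - <<'E'
from h import *
d=cap('wrist','w4'); s0=cap('scene','s4'); s=monitor.state(); print(s['tcp_pos'],s['width'],s['force'])
i=cv2.cvtColor(d['img'],cv2.COLOR_RGB2BGR);j=cv2.cvtColor(s0['img'],cv2.COLOR_RGB2BGR)
A=cv2.resize(i[130:330,200:440],(400,333));B=cv2.resize(j[150:240,280:380],(370,333))
cv2.imwrite('pics/c6.png',np.hstack([A,B]))
E
```

```text
[0.49250116 0.41171967 0.02071004] 0.05181615121173242 [-0.23308776  0.35681149  0.51702252]
```

View pics/c6.png

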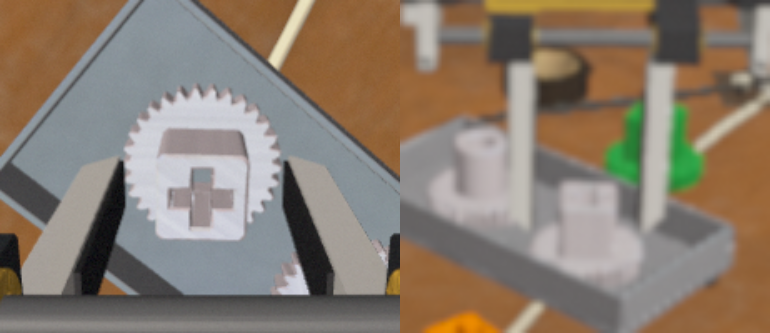

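The view shows the open jaws on either side of the hub, with tips at about (313,211) and (348,211) in the scene image. The wrist view has the cross at (320.6,247). There's no contact at reported TCP z = 0.020, which confirms the tool is shorter than stated. I'll now find the disc.

```bash
python3 - <<'E'
from h import *
from scipy.spatial.transform import Rotation as Ro
s=monitor.state();q=s['orientation'];Rt=Ro.from_quat(np.r_[q[1:],q[0]]).as_matrix();T=s['tcp_pos']
for zz in (.022,0,-.01,-.015,-.02): print(zz,px(load('s4'),[T+Rt@[.008,0,zz]]),px(load('w4'),[T+Rt@[.008,0,zz]]))
p=w(load('w4'),[[320.6,247]],.049)[0];print(p,Rt.T@(p-T))
E
```

```text
0.022 [[329.39518706 227.23002373]] [[321.96434546 207.35155915]]
0 [[329.74273947 217.10182501]] [[321.94139996 218.2843793 ]]
-0.01 [[329.90330708 212.41766284]] [[321.92928003 224.05814719]]
-0.015 [[329.98420423 210.05649528]] [[321.92274806 227.16959669]]
-0.02 [[330.06551258 207.68251934]] [[321.91586801 230.44663436]]
[0.4905786  0.41309281 0.049     ] [ 0.00226891 -0.00065093 -0.02829014]
```

Request:
jog_arm(slide=[[0, 0, 0.03], [0, 0, 0.05], [0, 0, 0.05]], yaw=[0, 0, 0])

```text
clock: 4.95
tcp_pos: [0.4923, 0.4116, 0.0153]
orientation: [-0.0, 0.436, 0.9, -0.0]
force: [0.7, -0.1, -0.1]
width: 0.0521
gripper_force: 0.0
```

Request:
jog_arm(slide=[[0, 0, 0.01], [0, 0, 0.02], [0, 0, 0.02]], yaw=[0, 0, 0])

```text
clock: 5.32
tcp_pos: [0.4923, 0.4116, 0.0134]
orientation: [-0.0, 0.436, 0.9, -0.0]
force: [0.2, -0.6, -0.5]
width: 0.0519
gripper_force: 0.0
```

Request:
jog_arm(slide=[[0.02, 0, 0], [0.02, 0, 0], [0.02, 0, 0], [0.02, 0, 0.01], [0.02, 0, 0.02], [0.02, 0, 0.02]], yaw=[0, 0, 0, 0, 0, 0], claw=36)

```text
clock: 6.08
tcp_pos: [0.4911, 0.4131, 0.0114]
orientation: [-0.0, 0.436, 0.9, -0.0]
force: [-0.5, -0.3, -0.8]
width: 0.0357
gripper_force: 0.0
```

Request:
jog_arm(slide=[[0, 0, 0.01], [0, 0, 0.01]], yaw=[0, 0])

```text
clock: 6.32
tcp_pos: [0.4911, 0.4132, 0.0105]
orientation: [-0.0, 0.436, 0.9, -0.0]
force: [0.2, -0.2, 0.2]
width: 0.0362
gripper_force: 0.0
```

Request:
jog_arm(slide=[[0, 0, 0.01], [0, 0, 0.01]], yaw=[0, 0])

```text
clock: 6.58
tcp_pos: [0.4911, 0.4132, 0.0094]
orientation: [-0.0, 0.436, 0.9, -0.0]
force: [0.1, -0.2, 0.3]
width: 0.0359
gripper_force: 0.0
```

Request:
jog_arm(slide=[[0, 0, 0.01], [0, 0, 0.01]], yaw=[0, 0])

```text
clock: 6.82
tcp_pos: [0.4911, 0.4132, 0.0085]
orientation: [-0.0, 0.436, 0.9, -0.0]
force: [-0.2, -0.7, -1.5]
width: 0.036
gripper_force: 0.0
```

Request:
jog_arm(slide=[[0, 0, 0.005], [0, 0, 0.01]], yaw=[0, 0])

```text
clock: 7.08
tcp_pos: [0.4912, 0.4133, 0.0084]
orientation: [0.0, 0.436, 0.9, 0.0]
force: [-4.9, -4.3, 11.0]
width: 0.0362
gripper_force: 5.9
```

Request:
jog_arm(slide=[[0, 0, 0.005], [0, 0, 0.01]], yaw=[0, 0])

```text
clock: 7.32
tcp_pos: [0.4912, 0.4133, 0.0083]
orientation: [0.0, 0.436, 0.9, 0.0]
force: [-8.6, -6.9, 20.2]
width: 0.0358
gripper_force: 10.5
```

Contact came at reported z = 0.0084, so the real tips are 12.6 mm behind the reported TCP. I'll back off just clear and grip.

Request:
jog_arm(slide=[[0, 0, -0.024], [0, 0, -0.024], [0, 0, -0.024], [0, 0, -0.024], [0, 0, -0.024]], yaw=[0, 0, 0, 0, 0], claw=15)

```text
clock: 7.95
tcp_pos: [0.4912, 0.4133, 0.0095]
orientation: [0.0, 0.436, 0.9, 0.0]
force: [-3.1, -2.5, 8.2]
width: 0.0276
gripper_force: 30.0
```

Request:
jog_arm(slide=[[0, 0, -0.3], [0, 0, -0.7], [0, 0, -0.9], [0, 0, -0.9]], yaw=[0, 0, 0, 0])

```text
clock: 8.45
tcp_pos: [0.4915, 0.4134, 0.0995]
orientation: [0.0, 0.436, 0.9, 0.001]
force: [0.5, 0.1, -2.4]
width: 0.0277
gripper_force: 29.9
```

The gear is held: width 27.7 mm and its weight shows on the wrist. Next I'll move so that the wrist camera looks almost straight down on the shaft.

Request:
jog_arm(slide=[[-0.3, -0.3, 0], [-0.65, -0.6, 0], [-0.65, -0.6, 0]], yaw=[0, 0, 0])

```text
clock: 8.82
tcp_pos: [0.4837, 0.3224, 0.0971]
orientation: [-0.001, 0.437, 0.899, -0.001]
force: [0.6, 0.5, -1.4]
width: 0.0276
gripper_force: 29.9
```

Request:
jog_arm(slide=[[-0.3, -0.3, 0], [-0.58, -0.56, 0.05], [-0.58, -0.56, 0.1], [-0.58, -0.56, 0.1], [-0.58, -0.56, 0.1]], yaw=[0, 0, 0, 0, 0])

```text
clock: 9.45
tcp_pos: [0.4762, 0.2457, 0.0886]
orientation: [-0.0, 0.436, 0.9, -0.0]
force: [-0.3, 0.6, -1.3]
width: 0.0279
gripper_force: 29.9
```

```bash
python3 - <<'E'
from h import *
d=cap('wrist','w5'); s=monitor.state(); print(s['tcp_pos'],s['force'],s['width'],s['clock'])
c=px(d,[[.4095,.2825,.058]])[0];print(c, px(d,[[.411,.2819,.057],[.4056,.2835,.058]]))
u,v=c.round().astype(int); g=cv2.cvtColor(d['img'],cv2.COLOR_RGB2GRAY)
print('origin',u-36,v-36)
for r in g[v-36:v+37:2,u-36:u+37]: print(''.join("@%#*+=-:. "[min(9,x//26)] for x in r))
E
```

```text
[0.47623479 0.24563705 0.08872834] [-0.02213092 -0.41168804 -2.79252443] 0.02766490870673145 9.5
[273.67822176 106.63618349] [[275.25388989 108.93286232]
 [269.568446   101.31678299]]
origin 238 71
+++++++++=:==============-=----=-======-==-==-==========+*+=====-========
++++++++======--==-======------==--==-=-=-====---==-=====================
++++++=--=====-===-===-=--------===-========--=-=-=====-=============-===
+++++=-==-==--=--======------------==-==-------==-===-===-===============
+++=--=---=---=-======-----------=-===-------=--=-========-=--===========
++=----=---=--=-----=-=---------------=-=--==-=-----===-=-----=-=========
+====------=----==--=----------==+++++++++=====-----=-===-=-------======-
=-==--------=-====----=-===+++++***+*++++==+++++=======-=------==-=======
-==----=--=---=-=----===+++++++++*+++*+++++****+===========-=--=-==-=====
====------=--=-==-===++++*++*++*++++++*+*+*++++***+=======-==-=====-=-===
+++=-==-=-======-==++++**+*+*+++++++++++++++++++++***+=========-=-==-====
++=---=-=-==--=-==+++++++++++****###*******+++*++******+=====--=-=---=-==
++-=----------
[... 1135 characters left out ...]
===++++++++++++***==--=--=--------
=-=--==-----------==+**+++++++++++++*+++++++++++++++***+===---=-===-----=
====-==-------------==+*++++++++++++++++++++++++++**+==-----=--=----=--=+
+===--===--------------==+**++++++++++++++++++****+=----------=-=--=-==+=
++==--====---=----------====+++***************++===-----==----------=====
+++=========---=---=---=-=----===============---------------=------=+====
+++++==----===-=----------=----------------=---------------------=+======
+++++++===--=====----------------------------=-----=----------==+==-=====
+++++++++==----=====-------=----------------=-=-=------=----==+==----==-=
+++++++++++=------=====---------------=---=---=------=--===+===-------=-=
```

```bash
cat > fit.py <<'E'
from h import *
from scipy.ndimage import map_coordinates, gaussian_filter
from scipy.optimize import minimize
def fit(tag,x0=(.4095,.2825)):
    d=load(tag); g=gaussian_filter(d['img'].astype(float).mean(2),.5)
    S=lambda P:(lambda u:map_coordinates(g,[u[:,1],u[:,0]],order=1))(px(d,P))
    a=np.linspace(0,2*np.pi,180,endpoint=False)
    def ring(x,y,r,z): return S(np.c_[x+r*np.cos(a),y+r*np.sin(a),np.full(180,z)])
    out={}
    for nm,r,z,sg in (('body',.027,.035,-1),('flange',.037,.008,-1),('collar',.016,.045,1)):
        # edge: signed contrast across radius
        f=lambda p:-abs(np.median(ring(p[0],p[1],r+.0012,z)-ring(p[0],p[1],r-.0012,z)))
        G=[(f((x0[0]+i,x0[1]+j)),x0[0]+i,x0[1]+j) for i in np.arange(-.008,.0081,.0005) for j in np.arange(-.008,.0081,.0005)]
        print(nm,[np.round(v,4).tolist() for v in sorted(G)[:3]])
    gx,gy=np.meshgrid(np.arange(-.0085,.0086,.0005),np.arange(-.0085,.0086,.0005)); gx=gx.ravel();gy=gy.ravel()
    k=np.hypot(gx,gy)<.0085;gx=gx[k];gy=gy[k]
    inn=(np.minimum(abs(gx),abs(gy))<.0022);outm=(np.minimum(abs(gx),abs(gy))>.0028)
    for z in (.0555,.057):
        R=[]
        for th in np.radians(np.arange(0,90,3)):
            c,s=np.cos(th),np.sin(th);X=c*gx-s*gy;Y=s*gx+c*gy
            for i in np.arange(-.006,.0061,.0005):
                for j in np.arange(-.006,.0061,.0005):
                    v=S(np.c_[x0[0]+i+X,x0[1]+j+Y,np.full(len(X),z)])
                    R.append((v[inn].mean()-v[outm].mean(),x0[0]+i,x0[1]+j,np.degrees(th)))
        R.sort(reverse=True);print('cross',z,[np.round(r,4).tolist() for r in R[:6]])
if __name__=='__main__': fit(sys.argv[1])
E
time python3 fit.py w5
```

```text
body [[-15.1294, 0.4075, 0.2795], [-14.7069, 0.4075, 0.28], [-13.3243, 0.408, 0.2785]]
flange [[-39.0341, 0.4095, 0.28], [-38.1806, 0.41, 0.2805], [-37.8026, 0.41, 0.28]]
collar [[-52.5612, 0.4105, 0.2795], [-51.6483, 0.41, 0.2795], [-51.5933, 0.41, 0.28]]
cross 0.0555 [[62.7705, 0.409, 0.2785, 60.0], [62.5986, 0.4085, 0.2785, 57.0], [62.5319, 0.4085, 0.2785, 60.0], [62.0123, 0.409, 0.2785, 63.0], [61.8947, 0.409, 0.2785, 57.0], [61.714, 0.409, 0.279, 60.0]]
cross 0.057 [[62.6337, 0.409, 0.2785, 60.0], [62.4508, 0.409, 0.279, 60.0], [61.9736, 0.409, 0.279, 57.0], [61.9624, 0.409, 0.2785, 57.0], [61.6946, 0.409, 0.2785, 63.0], [61.5286, 0.409, 0.279, 63.0]]
real	0m14.547s
user	0m14.920s
sys	0m0.118s
```

The fits agree: the shaft axis is at about (0.4095,0.2790) with the splines near 59°. Next I'll measure the held gear's bore with the same camera, so any camera bias cancels.

```bash
cat > held.py <<'E'
from h import *
from scipy.ndimage import map_coordinates, gaussian_filter
from scipy.spatial.transform import Rotation as Ro
def held(tag,s):
    q=s['orientation'];Rt=Ro.from_quat(np.r_[q[1:],q[0]]).as_matrix();T=s['tcp_pos']
    d=load(tag); g=gaussian_filter(d['img'].astype(float).mean(2),.5)
    gx,gy=[v.ravel() for v in np.meshgrid(np.arange(-.0125,.0126,.0005),np.arange(-.0125,.0126,.0005))]
    lo=np.minimum(abs(gx),abs(gy));hi=np.maximum(abs(gx),abs(gy))
    inn=(lo<.003)&(hi<.0092);out=(lo>.0036)|(hi>.0102)
    R=[]
    for th in np.arange(-6,7,2):
        c,n=np.cos(np.radians(th)),np.sin(np.radians(th))
        for i in np.arange(-.005,.0051,.0005):
            for j in np.arange(-.003,.0031,.0005):
                P=T+np.c_[i+c*gx-n*gy,j+n*gx+c*gy,np.full(len(gx),-.0395)]@Rt.T
                u=px(d,P);v=map_coordinates(g,[u[:,1],u[:,0]],order=1)
                R.append((v[out].mean()-v[inn].mean(),i,j,th))
    R.sort(reverse=True);print('held: score, tool dx, dy, deg',[np.round(r,4).tolist() for r in R[:4]])
    print('tool x,y',Rt[:2,:2].round(4).tolist(),'yang',np.degrees(np.arctan2(Rt[1,1],Rt[0,1])),T)
if __name__=='__main__': held(sys.argv[1],monitor.state())
E
python3 held.py w5
```

```text
held: score, tool dx, dy, deg [[67.0209, -0.0, 0.0, 2.0], [66.8949, -0.0005, 0.0, 2.0], [66.8781, -0.0, 0.0, 0.0], [66.8426, -0.0005, 0.0, 0.0]]
tool x,y [[-0.6202, 0.7844], [0.7844, 0.6202]] yang 38.332073186185745 [0.47623479 0.24563705 0.08872834]
```

The held gear is centred on the tool. I'll move over the shaft and turn by −0.181 of full scale (about 20.7°).

Request:
jog_arm(slide=[[0.3, -0.15, 0], [0.677, -0.318, 0], [0.677, -0.318, 0], [0.677, -0.318, 0.1], [0.677, -0.318, 0.2], [0.677, -0.318, 0.24], [0.677, -0.318, 0.24], [0.677, -0.318, 0.24]], yaw=[-0.06, -0.12, -0.181, -0.181, -0.181, -0.181, -0.181, -0.181])

```text
clock: 10.5
tcp_pos: [0.4096, 0.2782, 0.0651]
orientation: [0.0, 0.267, 0.964, 0.0]
force: [0.3, 0.1, -2.0]
width: 0.0276
gripper_force: 29.9
```

```bash
python3 - <<'E'
from h import *
from held import held
s=monitor.state();cap('wrist','w6');held('w6',s);print(s['force'],s['clock'],s['qpos'].round(2))
E
```

```text
held: score, tool dx, dy, deg [[50.4217, -0.0005, 0.0, 0.0], [50.383, -0.0005, 0.0, 2.0], [50.3213, -0.0005, -0.0005, 0.0], [50.283, -0.0005, -0.0005, 2.0]]
tool x,y [[-0.857, 0.5154], [0.5154, 0.857]] yang 58.97897655826519 [0.40957516 0.27823495 0.06509678]
[ 0.34519048  0.12788573 -2.03842178] 10.5 [ 0.52  0.33  1.81  0.    1.01 -0.51]
```

Request:
jog_arm(slide=[[0.01, 0.005, 0], [0.01, 0.005, 0.05], [0.01, 0.005, 0.08], [0.01, 0.005, 0.08]], yaw=[0, 0, 0, 0])

```text
clock: 11.05
tcp_pos: [0.4086, 0.2791, 0.0566]
orientation: [-0.0, 0.267, 0.964, -0.0]
force: [0.3, 0.2, -2.0]
width: 0.028
gripper_force: 29.9
```

Request:
jog_arm(slide=[[0, 0, 0.02], [0, 0, 0.03], [0, 0, 0.03]], yaw=[0, 0, 0])

```text
clock: 11.42
tcp_pos: [0.4088, 0.2792, 0.0539]
orientation: [-0.0, 0.267, 0.964, 0.0]
force: [0.1, 0.2, -2.4]
width: 0.0277
gripper_force: 29.9
```

Request:
jog_arm(slide=[[0, 0, 0.015], [0, 0, 0.03], [0, 0, 0.03]], yaw=[0, 0, 0])

```text
clock: 11.8
tcp_pos: [0.4088, 0.2794, 0.0509]
orientation: [0.0, 0.267, 0.964, 0.0]
force: [-0.4, 3.5, -2.7]
width: 0.0277
gripper_force: 29.9
```

Request:
jog_arm(slide=[[0, 0, 0.015], [0, 0, 0.03], [0, 0, 0.03]], yaw=[0, 0, 0])

```text
clock: 12.18
tcp_pos: [0.4088, 0.2794, 0.0479]
orientation: [0.0, 0.267, 0.964, 0.0]
force: [-0.8, 4.6, -1.5]
width: 0.0282
gripper_force: 29.9
```

It has meshed, with the underside about 8.6 mm below the tip and only a small side load. I'll ease that sideways and press on.

Request:
jog_arm(slide=[[0.003, 0.005, 0.02], [0.003, 0.005, 0.04], [0.003, 0.005, 0.06], [0.003, 0.005, 0.06]], yaw=[0, 0, 0, 0])

```text
clock: 12.68
tcp_pos: [0.4088, 0.2796, 0.0419]
orientation: [-0.0, 0.267, 0.964, -0.0]
force: [-1.3, 0.3, 2.1]
width: 0.0277
gripper_force: 29.9
```

Request:
jog_arm(slide=[[0, 0, 0.02], [0, 0, 0.03], [0, 0, 0.03]], yaw=[0, 0, 0])

```text
clock: 13.05
tcp_pos: [0.4088, 0.2797, 0.0391]
orientation: [0.0, 0.267, 0.964, -0.0]
force: [-1.9, -0.7, 4.6]
width: 0.0276
gripper_force: 30.0
```

Request:
jog_arm(slide=[[0, 0, 0.01], [0, 0, 0.02], [0, 0, 0.02]], yaw=[0, 0, 0])

```text
clock: 13.42
tcp_pos: [0.4088, 0.2797, 0.0372]
orientation: [0.0, 0.267, 0.964, -0.0]
force: [-3.8, -0.7, 6.7]
width: 0.028
gripper_force: 30.0
```

Request:
jog_arm(slide=[[0, 0, 0.005], [0, 0, 0.01], [0, 0, 0.01]], yaw=[0, 0, 0])

```text
clock: 13.8
tcp_pos: [0.4088, 0.2797, 0.0364]
orientation: [0.0, 0.267, 0.964, -0.0]
force: [-4.0, -1.8, 9.3]
width: 0.0276
gripper_force: 30.0
```

Request:
jog_arm(slide=[[0, 0, 0.005], [0, 0, 0.01], [0, 0, 0.01]], yaw=[0, 0, 0])

```text
clock: 14.18
tcp_pos: [0.4089, 0.2798, 0.0363]
orientation: [0.0, 0.267, 0.964, 0.0]
force: [-8.9, -4.4, 23.5]
width: 0.0276
gripper_force: 30.0
```

The force jumped from 9 to 23 N with z stopped at 0.0363, against a predicted stop of 0.0365. I'll do a short hold check.

Request:
jog_arm(slide=[[0, 0, 0], [0, 0, 0], [0, 0, 0], [0, 0, 0], [0, 0, 0], [0, 0, 0]], yaw=[0, 0, 0, 0, 0, 0])

```text
clock: 14.92
tcp_pos: [0.4089, 0.2797, 0.0363]
orientation: [0.0, 0.267, 0.964, 0.0]
force: [-8.3, -3.4, 23.3]
width: 0.028
gripper_force: 30.0
```

```bash
python3 - <<'E'
from h import *
from held import held
s=monitor.state();cap('wrist','w7');held('w7',s);print(s['force'],s['clock'])
E
```

```text
held: score, tool dx, dy, deg [[47.9705, -0.0005, -0.0005, 0.0], [47.8916, -0.0005, 0.0, 0.0], [47.7339, -0.0005, 0.0, 2.0], [47.7192, -0.0005, -0.0005, 2.0]]
tool x,y [[-0.8574, 0.5147], [0.5147, 0.8574]] yang 59.02300042610958 [0.40893266 0.27972928 0.03630622]
[-8.30585042 -3.37424817 23.34802795] 14.925
```

It's steady, and the gear hasn't slipped in the grip.

```bash
python3 -c "
from rig import ctrl; print(ctrl.hand_in())"
```

```text
the job is handed in; nothing more can be done
None
```

The square-hub gear is meshed on the splined shaft, pressed down to the collar's stop and still held there at about 23 N; the round-hub gear is still in the tray, and I handed the job in at about 15 s.

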